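Hold the key chute against the drop box for screwing

TASK

A colleague is about to screw the loose brass chute back onto the key drop box from inside the box. First flip the lever on top of the box over to its other stop, so that the shutter closes the slot; then lift the chute off the counter and press its flange flat against the sprung steel slot plate on the side of the box, level, square to it and centred on it both sideways and in height, with a steady push of about 12 newtons. Finish while still holding it there, pushing and not letting go, and leave the bell, the candle holder and the stamp pad tin where they stand.

Things in the scene. Friction and masses are not known exactly. Their poses are not given: they have to be found in the camera images.
- drop_box: Grey steel key drop box fixed to the counter, 180 mm deep (own x), 200 wide (own y), 150 high; origin at the centre of its underside, z up. Its slot side faces its own -x; the slot plate stands before that side. The lever stands on top, over x = -30 mm, y = 0, in a bracket 30 by 30 mm, 30 high.
- shutter_lever (a joint): Lever on the box, rad. 0 (the start) = slot open, leaning 0.7 rad from upright to the box's own +y; 1.4 = slot shut, leaning 0.7 rad to its own -y. Its axis runs along the box's own x, 170 mm above the counter, over box y = 0. Its weighted ball lets it fall to the nearer stop from either side of upright; about 2 N at the ball pushes it over.
- lever_ball (a point): Centre of the black ball (22 mm diameter) at the end of the lever, 60 mm from the lever's axis; the rod under it is 9 mm thick. Pushing the ball sideways with closed fingers flips the lever.
- slot_plate (a joint): How far the slot plate is pressed in on its rubber buffers towards the box, m; 0 = free, end of travel 0.014. Stiffness 2 N per mm, so 12 N is 6 mm.
- slot_mid (a point): Middle of the outer face of the steel slot plate (110 mm wide, 90 high, 8 thick, upright slot 26 by 50 mm in its middle); 85 mm above the counter, 114 mm from the box's origin towards its own -x. Axes as the box: x points into the box (the way to press), y along the plate, z up. It moves in with the plate.
- chute: Loose brass trough, 0.3 to 0.5 kg, 140 mm long (own x), standing on its flat underside; origin at the underside's centre, z up. Upright outer cheeks at y = -18 and +18 mm, about 63 mm high at the middle and 74 at the outer end (x = -70 mm). At the +x end a flange 90 wide, 70 high, outer face at x = +70. Grasp from above across the cheeks at mid-length. Mounted, its axes are parallel to the box's.
- flange_mid (a point): Middle of the outer face of the chute's flange, 70 mm along own x and 35 mm above the underside; axes as the chute. It must meet point slot_mid.
- bell: Chrome tap bell, 84 mm across, 58 mm high, loose; origin under its centre. Leave it alone.
- candle_holder: Round open glass candle holder, 72 mm across, 60 mm high, loose; origin under its centre. Leave it alone.
- stamp_tin: Black stamp pad tin, 110 by 70 by 18 mm, loose; origin under its centre. Leave it alone.
Not all that is in view belongs to the job. Of the things that look like the chute, the largest one is meant.

How it is judged:
By the outcome, as a careful person would: the job done as asked, in the order asked, and still so for the second after the job is handed in, while the arm keeps its last pose, push and grip.
It also fails if it takes over 58 s, if anything falls off the work surface, if the arm or the gripper's body presses on something with over 40 N, if the wrist force passes 120 N, or if a joint passes its speed limit or range.

ROBOT

A 6-joint arm with a two-finger parallel gripper is mounted at the origin on the work surface. World frame = base frame: x ahead of the robot, y to its left, z up, the work surface at z = 0. Lengths are in mm, angles in rad, forces in N, time in s.
With the tool pointing down it reaches from about 275 to 825 mm from the base axis. Payload 5.2 kg.
Tool frame: the origin (TCP) lies at the very end of the fingers, on their centre line; the grasp point (between the pads) lies 19 mm behind it; z points along the fingers, y is the line along which they close (so a half turn about z gives the same grasp; the last joint's range is limited). The gripper opens to 93 mm and grips with 3 to 60 N. Pads are 15 mm wide; open, the fingers measure 128 mm over their backs; the gripper's body (75 mm by 188 mm) begins 65 mm behind the grasp point.
Start: joints at [1.133, 0.259, 1.535, -0, 1.348, -0.203], TCP at [127.934, 534.919, 218.653] pointing down, gripper open.
Joint ranges: [-3.14, 3.14], [-0.91, 2.08], [0.19, 2.58], [-1.22, 4.36], [0.22, 2.71], [-3.12, 3.12]. Speed limits (rad/s): [2.57, 2.57, 3.14, 3.14, 3.14, 3.14].

INTERFACE

Orientations are given as [roll, pitch, yaw] about the fixed x, y, z axes, in that order (R = Rz(yaw) Ry(pitch) Rx(roll)).
In Python, from bench import robot gives the robot as it stands. The module is installed in compiled form; this text tells all that it offers. Calls block until the motion is done:
- robot.move_ptp(position, orientation): joint-space move of the TCP to a pose.
- robot.move_linear(position, ori=None, speed=150, f_stop=None): straight line of the TCP; ori=None keeps the orientation; speed is the mean speed in mm/s. With f_stop (N) it stops when the force on the tool has changed by that much, and returns True; else False.
- robot.move_j(angles): joint-space move.
- robot.move_gripper(opening): opening from 0.0 (shut) to 1.0 (fully open); the grip force is fixed at half the most; returns when the fingers have stopped.
- robot.sleep(seconds).
- robot.inverse_kinematics(position, orientation): joint angles nearest the present ones, or None.
- robot.get_image(name): name is "side" or "top" or "wrist"; returns a dict with "img" (480x640x3 uint8, blue, green, red), "fovy" (degrees; the focal length in pixels is half the picture's height over the tangent of half this angle, whatever the lens; pixels are square), "cx", "cy" (the principal point, pixels), "eye" and "orientation" of the camera in the world. Camera axes: x right, y down, z forward; pixel columns grow to the right and rows downward; lengths in mm; the calibration is good to about 2 mm. A picture is of the moment at which its call begins. There is no depth.
A pose or a line that the arm cannot do raises robot.MotionError and nothing moves.
- robot.hand_in(): hands the job in; it is judged then, once.
Readings, each from a call of its own:
- robot.current_t(): time.
- robot.current_qpos(): joint angles.
- robot.current_joint_vel(): joint speeds.
- robot.current_joint_efforts(): joint torques, N m.
- robot.current_tcp_pos(): TCP position.
- robot.current_eef_rot(): TCP orientation.
- robot.current_contact_force(): force on the tool from outside, world axes, zero at the start.
- robot.current_ft_torque(): the same for the moment, N m.
- robot.current_gripper_width(): opening from 0.0 (shut) to 1.0 (fully open).
- robot.current_finger_force(): force on a finger pad.
Only numpy, scipy, OpenCV 4.12 (cv2) and the standard library are available. Lean on these libraries where they do the work, as an engineer would, in place of code of your own. Each camera call takes 0.05 s, during which the arm holds its last target. There are 200 camera calls.

## Working session

There is one attempt and no reset: what is moved stays moved. The work goes in short steps, each a Python script; the robot and the scene stay as the last script left them, time stands still between calls to the robot, and variables do not carry over. Pictures are saved under pics/ and viewed, at most 10 in all, crops included, and the job is handed in when it is done.

```bash
mkdir -p pics
cat > h.py <<'E'
import numpy as np, cv2
from scipy.spatial.transform import Rotation as R
from bench import robot
def cam(n):
    d=robot.get_image(n); return d
def rot(o):
    o=np.array(o,float)
    return o if o.shape==(3,3) else R.from_euler('xyz',o).as_matrix()
def f(d): return 240/np.tan(np.radians(d['fovy'])/2)
def ray(d,u,v):
    return rot(d['orientation'])@np.array([(u-d['cx'])/f(d),(v-d['cy'])/f(d),1])
def at_z(d,u,v,z):
    r=ray(d,u,v); e=np.array(d['eye'],float); return e+r*(z-e[2])/r[2]
def proj(d,p):
    c=rot(d['orientation']).T@(np.array(p,float)-np.array(d['eye'],float)); return c[:2]/c[2]*f(d)+[d['cx'],d['cy']]
E
python3 - <<'E'
from h import *
import pickle
for n in ('top','side'):
    d=cam(n); pickle.dump(d,open(n+'.pkl','wb')); cv2.imwrite(f'pics/{n}0.png',d['img'])
    print(n,{k:v for k,v in d.items() if k!='img'})
E
```

```text
top {'fovy': 54.129313239466924, 'cx': 318.4228312988917, 'cy': 239.9421836304349, 'eye': array([ 497.72549493,   45.75624605, 1132.17253168]), 'orientation': array([-3.0544736 ,  0.02063896, -1.58410255])}
side {'fovy': 50.09557729166338, 'cx': 306.65229980657983, 'cy': 253.05839016003495, 'eye': array([  59.41991985, -440.43948203,  639.81815792]), 'orientation': array([-2.17489826, -0.02193349, -0.77947652])}
```

View pics/top0.png

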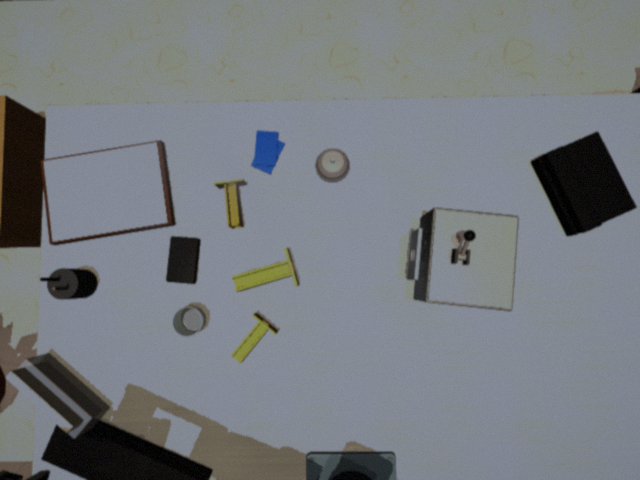

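View pics/side0.png

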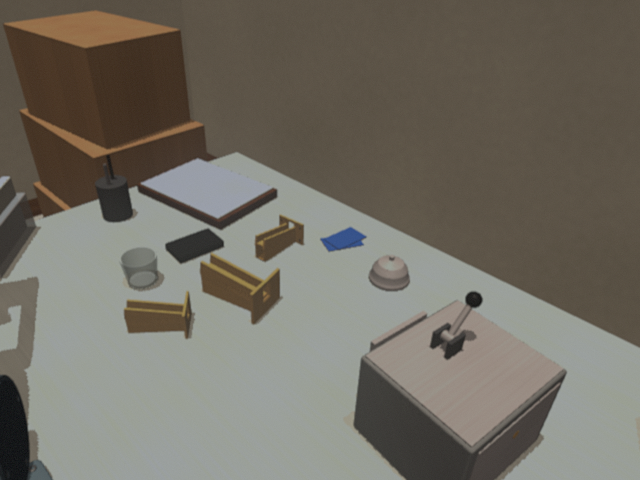

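Top view: the chute is the middle brass part (flange at about (293,267), tail (235,284)). The box top corners are (435,208), (519,214), (512,310), (427,301), the slot plate is at (411,253) on its left side, and the ball is at (470,236). Side view: the lever leans towards +x.

Run:
```python
from h import *
import pickle
d=pickle.load(open('top.pkl','rb'))
P=[at_z(d,u,v,150)[:2] for u,v in [(435,208),(519,214),(512,310),(427,301)]]
P=np.array(P);print(P.round(),[np.linalg.norm(P[i]-P[i-1]).round() for i in range(4)])
print('ball',at_z(d,470,236,216).round(), 'flange top ends',at_z(d,289,248,70).round(),at_z(d,299,285,70).round(),'tail',at_z(d,235,284,70).round())
for n,u,v,z in [('bell',333,165,30),('candle',190,319,40),('tin',183,260,18)]: print(n,at_z(d,u,v,z).round())
w=cam('wrist'); print({k:w[k] for k in w if k!='img'})
T=rot(robot.current_eef_rot()); p=np.array(robot.current_tcp_pos())
print(robot.current_eef_rot(),'cam in tool',T.T@(w['eye']-p), (T.T@rot(w['orientation'])).round(3))
```

```text
[[ 647. -181.]
 [ 632. -355.]
 [ 433. -331.]
 [ 454. -158.]] [np.float64(195.0), np.float64(175.0), np.float64(200.0), np.float64(174.0)]
ball [ 581. -232.  216.] flange top ends [573. 133.  70.] [490. 112.  70.] tail [494. 256.  70.]
bell [773.  30.  30.]
candle [414. 367.  40.]
tin [552. 391.  18.]
{'fovy': 64.73335183236196, 'cx': 316.3219353006395, 'cy': 238.79371768608854, 'eye': array([ 60.57352658, 551.82168448, 384.78712028]), 'orientation': array([2.88650262e+00, 1.47148944e-03, 1.33593117e+00])}
[-3.14020920e+00 -2.36493227e-04  2.90685212e+00] cam in tool [  69.39651233    0.95150826 -166.7598504 ] [[-0.    -0.968 -0.253]
 [ 1.    -0.    -0.   ]
 [ 0.    -0.253  0.968]]
```

```bash
cat >> h.py <<'E'
def frame(c,yaw):  # own->world
    return lambda p: np.array([*(R.from_euler('z',yaw).as_matrix()[:2,:2]@np.array(p[:2],float)+c),p[2]])
E
python3 - <<'E'
from h import *
B=frame([541,-256],-1.665)
o=[np.pi,0,-0.095]
robot.move_gripper(0.0)
robot.move_ptp(B([-30,80,300]),o)
robot.move_linear(B([-30,80,204]))
print(robot.move_linear(B([-30,2,204]),speed=80))
print(robot.current_contact_force())
robot.move_linear(B([-30,10,300]),speed=200)
robot.move_gripper(1.0)
robot.move_ptp(B([-64,0,280]),[np.pi,0,-1.665+np.pi])
import pickle
d=cam('wrist');pickle.dump(d,open('w1.pkl','wb'));cv2.imwrite('pics/w1.png',d['img'])
print(robot.current_t())
E
```

```text
False
[-0.3171557   0.62872538 -0.44461138]
10.25
```

View pics/w1.png

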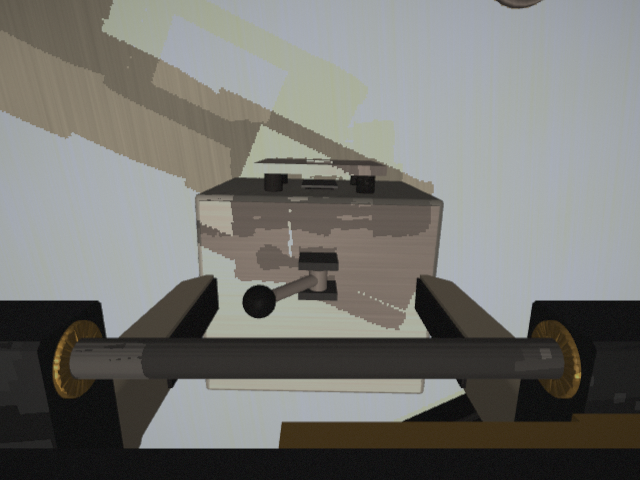

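The lever now leans to own -y (ball at (259,301)), so it has flipped. The box front top edge runs from (197,197) to (442,200), with the plate's edge near row 161.

Run:
```python
from h import *
import pickle
d=pickle.load(open('w1.pkl','rb'));i=d['img']
a=cv2.resize(i[150:215,185:455],(800,193),interpolation=cv2.INTER_CUBIC)
b=cv2.resize(i[365:405,185:455],(800,119),interpolation=cv2.INTER_CUBIC)
cv2.imwrite('pics/w1c.png',cv2.convertScaleAbs(np.vstack([a,b]),alpha=1.5,beta=20))
```

```text
(no output)
```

View pics/w1c.png

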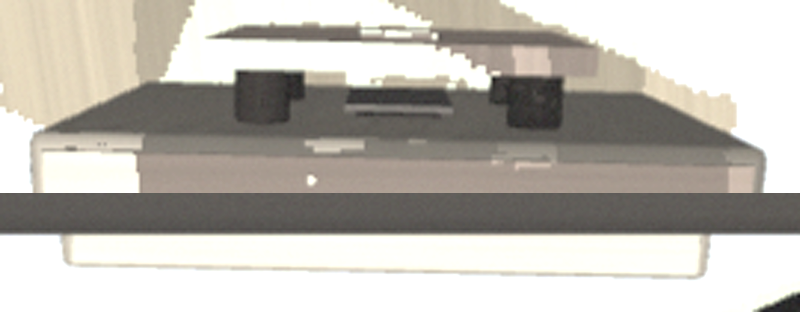

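Run:
```python
from h import *
import pickle
d=pickle.load(open('w1.pkl','rb'))
def yaw(v): return np.arctan2(v[1],v[0])
L=at_z(d,254.9,162.8,130);Rr=at_z(d,386.8,165.9,130)
print('plate',L,Rr,np.linalg.norm(Rr-L),'mid',(L+Rr)/2,'yawx',yaw(Rr-L)-np.pi/2)
c=np.array([at_z(d,u,v,150) for u,v in [(196.1,197.2),(443.2,202.3),(422.3,393.4),(207.3,389.3)]])
print(c.round(1),'centre',c.mean(0),[np.linalg.norm(c[i]-c[i-1]).round(1) for i in range(4)])
print('yaws',yaw(c[1]-c[0])-np.pi/2,yaw(c[2]-c[3])-np.pi/2,yaw(c[3]-c[0]),yaw(c[2]-c[1]))
y=yaw(c[2]+c[3]-c[0]-c[1]); 
for y in (y,yaw(c[1]+c[2]-c[0]-c[3])-np.pi/2): print(y,frame(c.mean(0)[:2],y)([-114,0,85]))
# ball on shut stop in image
print('proj ball', proj(d,frame(c.mean(0)[:2],y)([-30,-38.6,215.9])), 'vs 259,301')
# go look at chute
ch=np.array([513,189]);cy=-1.295
robot.move_ptp(frame(ch,cy)([-60,0,260]),[np.pi,0,cy])
d=cam('wrist');pickle.dump(d,open('w2.pkl','wb'));cv2.imwrite('pics/w2.png',d['img'])
print(robot.current_t())
```

```text
plate [ 502.39841417 -135.28676803  130.        ] [ 610.19186939 -148.1175522   130.        ] 108.55440115145034 mid [ 556.29514178 -141.70216011  130.        ] yawx -1.6892700948889947
[[ 456.  -156.4  150. ]
 [ 649.7 -179.1  150. ]
 [ 628.9 -352.5  150. ]
 [ 435.6 -329.6  150. ]] centre [ 542.51444605 -254.40364831  150.        ] [np.float64(174.4), np.float64(195.0), np.float64(174.7), np.float64(194.6)]
yaws -1.6870448999226428 -1.688968096371504 -1.6879906308495618 -1.690242954678097
-1.689118002936913 [ 555.97166555 -141.20071883   85.        ]
-1.688005526949423 [ 555.84572171 -141.18581805   85.        ]
proj ball [260.03692932 300.18334872] vs 259,301Traceback (most recent call last):
  File "<stdin>", line 16, in <module>
bench.MotionError: the arm cannot take that pose within its joint ranges
```

Run:
```python
from h import *
import pickle
ch=np.array([513,189]);cy=-1.295
robot.move_ptp(frame(ch,cy)([40,0,260]),[np.pi,0,cy+np.pi])
d=cam('wrist');pickle.dump(d,open('w2.pkl','wb'))
i=d['img'];cv2.imwrite('pics/w2.png',cv2.resize(i[60:360,120:520],(800,600),interpolation=cv2.INTER_CUBIC))
print(robot.current_t(),robot.current_gripper_width())
```

```text
11.6 1.003408708055166
```

View pics/w2.png

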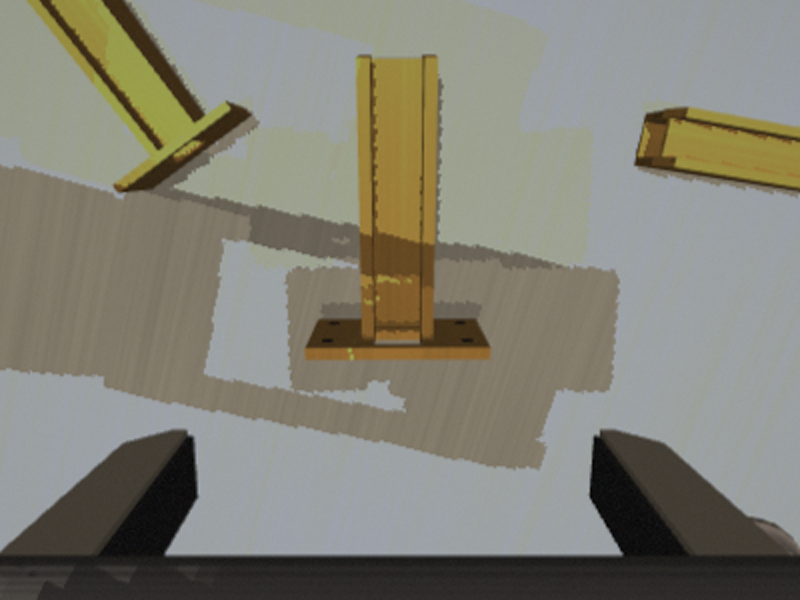

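The chute sits between the open fingers. Crop (scale 2): flange top edge corners (306,359) and (490,359), tail cheek corners (358,55) and (438,55).

Run:
```python
from h import *
import pickle
d=pickle.load(open('w2.pkl','rb'))
g=lambda u,v,z: at_z(d,120+u/2,60+v/2,z)
a,b=g(306,359.5,70),g(490,359.5,70); t1,t2=g(358,55,74),g(438,55,74)
F=(a+b)/2;T=(t1+t2)/2; x=F-T
print(np.linalg.norm(a-b),np.linalg.norm(t1-t2),np.linalg.norm(x[:2]),F,T)
print('yaw',np.arctan2(x[1],x[0]),'from flange',np.arctan2(*(b-a)[[1,0]]),np.arctan2(*(a-b)[[1,0]]),'centre',(F+T)/2)
```

```text
89.67578606672235 34.88735424764606 138.38709405792986 [534.2575481  127.69881493  70.        ] [496.47048874 260.82704615  74.        ]
yaw -1.2942307563154085 from flange 0.27419120800212626 -2.867401445587667 centre [515.36401842 194.26293054  72.        ]
```

Run:
```python
from h import *
import pickle
C=frame([515.3,194.1],-1.295); o=[np.pi,0,-1.295+np.pi]
robot.move_linear(C([0,0,150]),speed=200)
robot.move_linear(C([0,0,16]),speed=120)
robot.move_gripper(0.0)
print(robot.current_gripper_width()*93,robot.current_finger_force(),robot.current_tcp_pos())
b=np.array(robot.current_contact_force())
robot.move_linear(C([0,0,90]),speed=100)
robot.sleep(.3)
print('load',np.array(robot.current_contact_force())-b,robot.current_ft_torque(),robot.current_gripper_width()*93)
S=frame([556.0,-141.4],-1.6885)
robot.move_ptp(S([-120,0,66]),[np.pi,0,-1.6885+np.pi])
robot.sleep(.3)
print(robot.current_tcp_pos(),robot.current_eef_rot(),robot.current_contact_force(),robot.current_ft_torque(),robot.current_t())
for n in ('wrist','side'):
    d=cam(n);pickle.dump(d,open(n+'3.pkl','wb'))
w=pickle.load(open('wrist3.pkl','rb'))['img'];s=pickle.load(open('side3.pkl','rb'))['img']
cv2.imwrite('pics/w3.png',np.hstack([cv2.resize(w,(400,300)),cv2.resize(s,(400,300))]))
cv2.imwrite('pics/w3w.png',w);cv2.imwrite('pics/w3s.png',s)
```

```text
36.018654180716965 29.998859167099 [514.96167212 194.04570638  15.94508996]
load [ 1.60454218  0.49572725 -4.78281992] [-0.09202946  0.08988519 -0.04020721] 36.225603771134686
[570.07732668 -20.90609435  66.22442435] [ 3.14132359e+00 -8.79550427e-05  1.45523930e+00] [-1.11898967e-01 -2.47597445e-03 -3.01038592e+00] [-0.02652694  0.11065882  0.03996389] 16.925
```

View pics/w3.png

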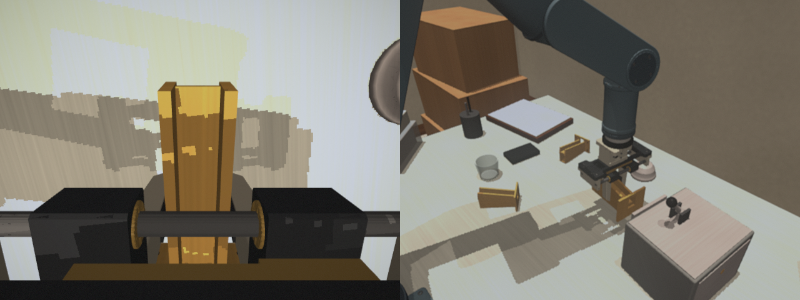

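The chute is held clear. Next I'll compare projected level-chute corners with the pictures.

Run:
```python
from h import *
import pickle
w=pickle.load(open('wrist3.pkl','rb'));s=pickle.load(open('side3.pkl','rb'))
p=np.array([570.08,-20.9]);z0=66.2-16
C=frame(p,1.4552-np.pi)
pts={'FtopL':(70,45,z0+70),'FtopR':(70,-45,z0+70),'FbotL':(70,45,z0),'FbotR':(70,-45,z0),'T1':(-70,18,z0+74),'T2':(-70,-18,z0+74),'T1b':(-70,18,z0),'T2b':(-70,-18,z0)}
for n,d in (('w',w),('s',s)):
    print(n,{k:proj(d,C(v)).round(1).tolist() for k,v in pts.items()})
a=cv2.resize(s['img'][280:360,310:420],(550,400),interpolation=cv2.INTER_CUBIC)
b=cv2.resize(w['img'][115:165,245:395],(600,200),interpolation=cv2.INTER_CUBIC)
o=np.zeros((600,600,3),np.uint8);o[:400,:550]=a;o[400:]=b
o=cv2.convertScaleAbs(o,alpha=1.4,beta=10)
for k,v in pts.items():
    q=(proj(s,C(v))-[310,280])*5+2
    if 0<q[0]<550 and 0<q[1]<400: cv2.drawMarker(o,tuple(q.astype(int).tolist()),(0,255,0),0,9)
    q=(proj(w,C(v))-[245,115])*4+2
    if 0<q[0]<600 and 0<q[1]<200: cv2.drawMarker(o,tuple((q+[0,400]).astype(int).tolist()),(0,255,0),0,9)
cv2.imwrite('pics/c3.png',o)
```

```text
w {'FtopL': [433.3, 520.3], 'FtopR': [197.6, 520.6], 'FbotL': [395.8, 399.1], 'FbotR': [235.3, 399.2], 'T1': [379.8, 142.0], 'T2': [250.6, 142.0], 'T1b': [353.9, 141.4], 'T2b': [277.0, 141.4]}
s {'FtopL': [392.0, 298.6], 'FtopR': [349.8, 321.6], 'FbotL': [387.1, 331.1], 'FbotR': [346.7, 354.8], 'T1': [322.9, 261.1], 'T2': [306.5, 268.4], 'T1b': [321.2, 294.4], 'T2b': [305.6, 302.0]}
```

View pics/c3.png

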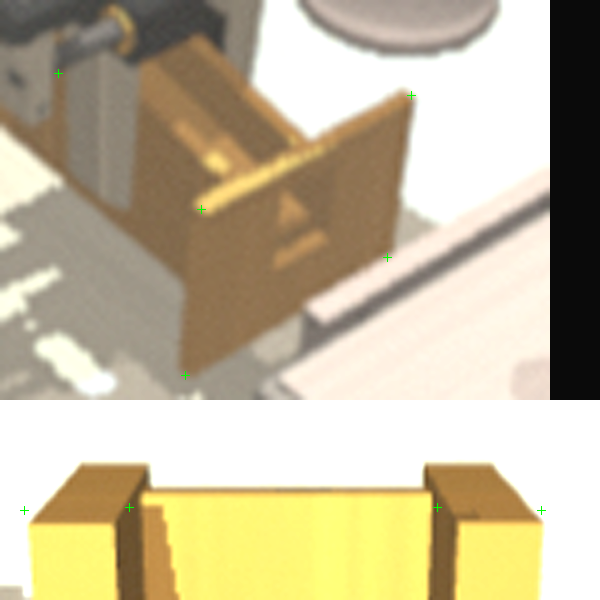

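Flange corners in the side view fall within about 0.5 px of the level prediction, so the chute is level and centred in the grip. Now the push.

Run:
```python
from h import *
import pickle
S=frame([556.0,-141.4],-1.6885); xd=np.array([np.cos(-1.6885),np.sin(-1.6885)])
yd=np.array([-xd[1],xd[0]])
robot.move_linear(S([-85,0,66]),speed=60); robot.sleep(.5)
b=np.array(robot.current_contact_force()); tb=np.array(robot.current_ft_torque())
def st():
    f=np.mean([(robot.sleep(.05),robot.current_contact_force())[1] for _ in range(4)],0)-b
    p=np.array(robot.current_tcp_pos()); q=p[:2]-[556.0,-141.4]
    return -f[:2]@xd, f[:2]@yd, f[2], q@xd, q@yd, p[2]
print(np.round(st(),2))
hit=robot.move_linear(S([-60,0,66]),speed=10,f_stop=2.5)
robot.sleep(.3); s=st(); print(hit,np.round(s,2))
x=s[3]
for k in range(6):
    s=st(); e=12-s[0]
    if abs(e)<.4: break
    x+=np.clip(e/2*0.9,-3,3)
    robot.move_linear(S([x,0,66]),speed=10); robot.sleep(.3)
    print(round(x,2),np.round(st(),2))
print(robot.current_eef_rot(),np.array(robot.current_ft_torque())-tb,robot.current_gripper_width()*93,robot.current_t())
for n in ('top','side'):
    d=cam(n);pickle.dump(d,open(n+'4.pkl','wb'))
t=pickle.load(open('top4.pkl','rb'));s=pickle.load(open('side4.pkl','rb'))
o=np.hstack([cv2.resize(s['img'][300:420,340:440],(400,480),interpolation=cv2.INTER_CUBIC),cv2.resize(t['img'][190:310,350:450],(400,480),interpolation=cv2.INTER_CUBIC)])
cv2.imwrite('pics/c4.png',cv2.convertScaleAbs(o,alpha=1.4,beta=10))
```

```text
[-7.000e-01 -6.000e-02 -4.400e-01 -8.503e+01 -1.000e-02  6.598e+01]
True [  1.25   0.33  -0.37 -67.2   -1.47  64.37]
-64.2 [  5.51  -1.01  -3.16 -65.23  -1.02  65.43]
-61.2 [  8.94  -1.36  -1.73 -63.29  -1.02  65.52]
-59.8 [ 11.11  -0.54  -1.22 -62.36  -1.03  65.53]
-59.36 [ 11.59  -0.89  -0.94 -62.1   -1.01  65.58]
-59.1 [ 11.72  -0.95  -1.   -61.91  -0.99  65.6 ]
[-3.13649885 -0.00568906  1.45267005] [ 1.80451683 -0.03767539 -0.08128991] 36.085866604833704 26.075
```

View pics/c4.png

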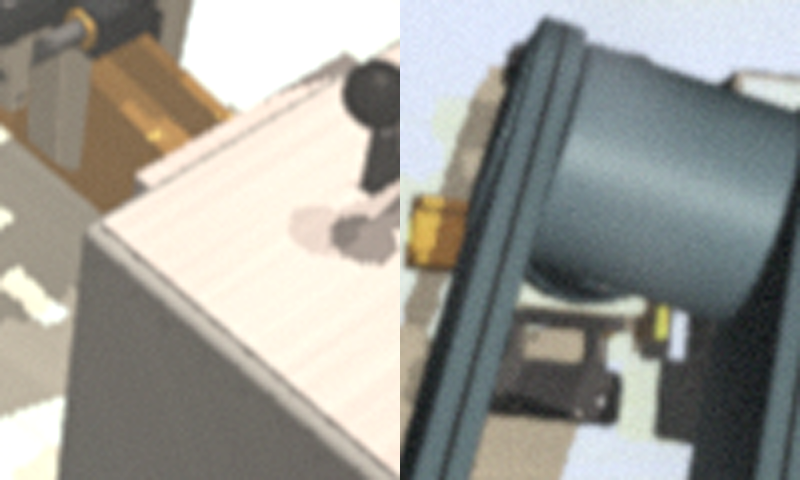

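Steady 12 N push, but arm compliance left 1 mm sideways and about 0.005 rad of tilt. I'll back off, re-zero the force reading and re-press with the deflection pre-compensated.

Run:
```python
from h import *
import pickle
c0=np.array([556.0,-141.4]);S=frame(c0,-1.6885); xd=np.array([np.cos(-1.6885),np.sin(-1.6885)])
yd=np.array([-xd[1],xd[0]])
Rt=rot([np.pi,0,-1.6885+np.pi]); Ra=rot(robot.current_eef_rot())
oc=R.from_matrix(Rt@Ra.T@Rt).as_euler('xyz')
robot.move_linear(S([-80,0,66]),speed=40); robot.sleep(.8)
av=lambda n:np.mean([(robot.sleep(.05),robot.current_contact_force())[1] for _ in range(n)],0)
b=av(15)
def st():
    f=av(8)-b
    p=np.array(robot.current_tcp_pos()); q=p[:2]-c0
    return -f[:2]@xd, f[:2]@yd, f[2], q@xd, q@yd, p[2]
print(np.round(st(),2))
y,z=1.0,66.2
robot.move_linear(S([-74,y,z]),ori=oc,speed=30)
x=-59.3
robot.move_linear(S([x,y,z]),speed=12); robot.sleep(.4)
for k in range(5):
    s=st(); print(round(x,2),np.round(s,2)); e=12-s[0]
    if abs(e)<.25: break
    x+=e/2*1.3
    robot.move_linear(S([x,y,z]),speed=10); robot.sleep(.3)
print(R.from_matrix(Rt.T@rot(robot.current_eef_rot())).as_rotvec(),robot.current_gripper_width()*93,robot.current_t())
d=cam('side');pickle.dump(d,open('side5.pkl','wb'))
o=cv2.convertScaleAbs(cv2.resize(d['img'][295:365,355:455],(800,560),interpolation=cv2.INTER_CUBIC),alpha=1.4,beta=10)
for p in [(6,55,130),(6,-55,130),(14,55,130),(14,-55,130),(24,-100,150)]:
    q=(proj(d,S(p))-[355,295])*8+3.5
    cv2.drawMarker(o,tuple(q.astype(int).tolist()),(0,255,0),0,11)
cv2.imwrite('pics/c5.png',o)
```

```text
[-1.300e-01  1.800e-01  5.300e-01 -7.999e+01 -1.000e-02  6.600e+01]
-59.3 [ 11.46   0.77   3.66 -62.14   1.07  66.53]
-58.95 [ 12.1    0.79   3.63 -61.88   1.09  66.55]
[-0.00553912 -0.00121418  0.00014844] 35.91539275696281 32.275
```

View pics/c5.png

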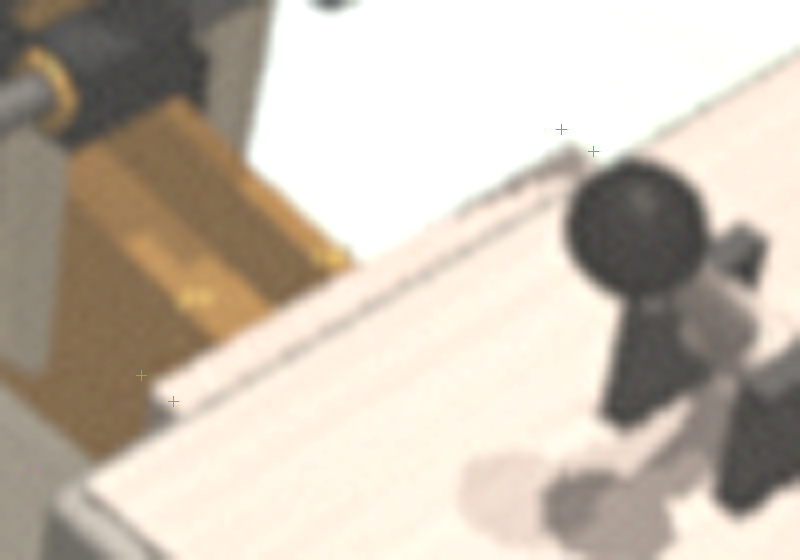

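The side view puts the plate corners where expected sideways (offset only along the push direction). The 1 mm earlier came from the stop transient, so I'll re-press plainly without the compensation.

Run:
```python
from h import *
import pickle
c0=np.array([556.0,-141.4]);S=frame(c0,-1.6885); xd=np.array([np.cos(-1.6885),np.sin(-1.6885)])
yd=np.array([-xd[1],xd[0]])
o=[np.pi,0,-1.6885+np.pi];Rt=rot(o)
robot.move_linear(S([-80,0,66]),ori=o,speed=40); robot.sleep(.8)
av=lambda n:np.mean([(robot.sleep(.05),robot.current_contact_force())[1] for _ in range(n)],0)
b=av(15)
def st():
    f=av(8)-b
    p=np.array(robot.current_tcp_pos()); q=p[:2]-c0
    return -f[:2]@xd, f[:2]@yd, f[2], q@xd, q@yd, p[2]
rv=lambda:R.from_matrix(Rt.T@rot(robot.current_eef_rot())).as_rotvec().round(4)
print(np.round(st(),2),rv())
x=-59.0
robot.move_linear(S([x,0,66]),speed=15); robot.sleep(.4)
for k in range(5):
    s=st(); print(round(x,2),np.round(s,2),rv()); e=12-s[0]
    if abs(e)<.25: break
    x+=e/2*1.3
    robot.move_linear(S([x,0,66]),speed=10); robot.sleep(.3)
print(robot.current_gripper_width()*93,robot.current_finger_force(),robot.current_t())
d=cam('side');pickle.dump(d,open('side6.pkl','wb'))
w=cam('wrist')
a=cv2.resize(d['img'][240:400,280:440],(480,480),interpolation=cv2.INTER_CUBIC)
bb=cv2.resize(w['img'][100:340,240:400],(320,480),interpolation=cv2.INTER_CUBIC)
cv2.imwrite('pics/c6.png',cv2.convertScaleAbs(np.hstack([a,bb]),alpha=1.4,beta=10))
```

```text
[ 1.900e-01  2.900e-01  1.700e-01 -8.001e+01  1.000e-02  6.599e+01] [ 0. -0. -0.]
-59.0 [ 1.243e+01  1.090e+00  2.870e+00 -6.192e+01  4.000e-02  6.620e+01] [-0.0004  0.0042  0.    ]
-59.28 [ 1.212e+01  1.240e+00  2.500e+00 -6.211e+01  2.000e-02  6.619e+01] [-0.0003  0.004   0.0001]
35.94887930561479 29.999215453863144 38.25
```

View pics/c6.png

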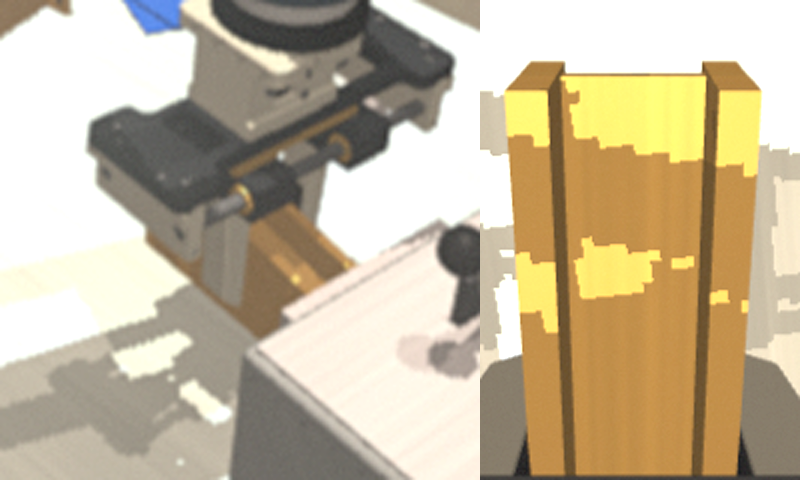

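The chute sits square in the grip, with the tail rows unchanged (145, 131), so it has not slipped. The flange is behind the plate, the push is 12.1 N and the lateral error is about 0.

```bash
python3 -c "
from h import *
print(robot.current_contact_force()); print(robot.hand_in())"
```

```text
[ 2.70578593 10.8428312  -1.15572301]
the job is handed in; nothing more can be done
None
```

I flipped the lever to its shut stop and handed the job in with the chute still gripped, its flange pressed on the slot plate at about 12 N; it looked level, square and centred to within about 1 mm, and nothing touched the bell, candle holder or tin, though I did not re-image them at the end.

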